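# Fill the backgammon tube to the blue line

## Robot

A 7-joint arm with a two-finger parallel gripper is mounted at the origin on the work surface. World frame = base frame: x ahead of the robot, y to its left, z up, the work surface at z = 0. Lengths are in m, angles in degrees, forces in N, time in s.
With the tool pointing down it reaches from about 0.425 to 0.875 m from the base axis. Payload 4.7 kg.
Tool frame: the origin (TCP) lies between the finger pads; the fingertips stand 19 mm ahead of it and the grasp point (between the pads) is the TCP; x points along the fingers, z is the direction in which the jaws open and shut, and the axes are right-handed (so a half turn about x gives the same grasp; the last joint's range is limited). The gripper opens to 87 mm and grips with 3 to 60 N. Pads are 19 mm wide; open, the fingers measure 117 mm over their backs; the gripper's body (75 mm by 190 mm) begins 51 mm behind the grasp point.
Start: joints at [-65.426, 18.392, -4.016, 83.108, 1.295, 78.541, -3.26], TCP at [0.262, 0.595, 0.221] pointing down, gripper open.
Joint ranges: [-163.93, 163.93], [-17.29, 119.83], [-79.2, 71.16], [3.27, 140.29], [-89.18, 269.18], [5.43, 117.66], [-154.24, 154.24]. Speed limits (degrees/s): [147.25, 147.25, 180, 180, 180, 180, 180].

## Interface

Orientations are given as [roll, pitch, yaw] about the fixed x, y, z axes, in that order (R = Rz(yaw) Ry(pitch) Rx(roll)).
In Python, from cell import monitor, read_camera, camera_model, env, regions_of gives the robot as it stands. The module is installed in compiled form; this text tells all that it offers.
- The arm moves only by the tool step_arm, never from a script. Its argument "deltas" is a list of rows, each a list of 5 numbers: the gripper's target within -1 to 1 (fully open at 1, half-way at 0, shut at -1), then the shift along the tool's x, y, z in m, then the turn about the tool's x in degrees. A call has 1 to 12 rows; each row is the pose to reach, as a shift and turn from the pose commanded when the call began, along the tool's axes at that moment; what a row does not reach only later rows make up. A row lasts 1/8 s, in which the tool goes at most 62.5 mm and 10.7 degrees, less where a joint would pass 70% of its speed; a pose out of reach is approached as far as the arm can. A call with a gripper value outside its range is refused whole. The fingers move at their own pace and stop on an object; "newtons" is the grip in N (left out, the last holds). Time passes only in rows, so rows that repeat a pose let the fingers close. It gives the time, the measured TCP pose, the force and the opening at its end, in the units of the state.
- monitor.get_obs(): the state, without advancing time (a new reading comes with each control period).
- read_camera(name): name is "scene" or "top" or "wrist"; returns (picture, depth): 400x640x3 uint8, red, green, blue; 400x640 float32, m along the optical axis (not along the pixel's ray), 0 where there is no reading.
- camera_model(name): a dict with "fx", "fy", "cx", "cy" (pixels), "k1" (the pictures are not rectified: a ray, as slopes to the right and down, at radius r is drawn at 1 + k1 r^2 times it, then the intrinsics apply), "xyz" and "attitude" of the camera in the world. Camera axes: x right, y down, z forward; pixel columns grow to the right and rows downward; lengths in m; the calibration is good to about 2 mm. A picture is of the moment at which its call begins: read the wrist's pose just before it. camera_model takes no time and is no camera call; for the wrist camera it gives the pose at the moment of the call.
- env.sign_off(): hands the job in, once; it reports no verdict.
Trained networks look in the newest picture that a camera, given by its name, has taken for a name from the list of things; names that differ only in an ending like _2 or _b are one class to them, and where a whole thing is asked for, a point or a joint stands for the part that bears it (a point fixed in the world has none). Each returns a list of dicts, best first, with "p" (0 to 1); they miss things now and then, are a little off and sometimes report something else, mostly with a low value. They report only what shows in the picture. A call takes as long as a camera call. They do not tell look-alikes from the thing itself.
- regions_of(camera, thing): "pixels" (400x640 bool, what is visible of it) and "pixel" ([column, row] in pixels, amid what is visible of it).
The state is a dict: "time_s": time; "qpos": joint angles; "joint_velocities": joint speeds; "effort": joint torques, N m; "tool_pos": TCP position; "tool_rot": TCP orientation; "force": force on the tool from outside, world axes, zero at the start; "wrist_torque": the same for the moment, N m; "grip_width": finger opening in m.
Only numpy, scipy, OpenCV 4.12 (cv2) and the standard library are available. Lean on these libraries where they do the work, as an engineer would, in place of code of your own. Each camera call takes 0.05 s, during which the arm holds its last target. There are 200 camera calls.

## Task

Put the two loose ivory backgammon pieces into the clear storage tube, lying flat on the two already in it, so that the stack comes up to the blue line. Leave the dark red piece where it is.

Things in the scene. Friction and masses are not known exactly. Their poses are not given: they have to be found in the camera images.
- ivory_a_center (a point): One of the two loose ivory pieces: a round ivory wooden backgammon piece with a tan ring on top, 44 mm across, 14 mm thick, about 22 g, lying flat and loose on the shelf. The point is its centre, 7 mm above its underside; z is its axis. Can be gripped from above across any diameter.
- ivory_b_center (a point): The other loose ivory piece, identical to the first: a round ivory wooden backgammon piece with a tan ring on top, 44 mm across, 14 mm thick, about 22 g, lying flat and loose on the shelf. The point is its centre, 7 mm above its underside; z is its axis. Can be gripped from above across any diameter.
- tube: Clear plastic tube, fixed upright on a round wooden foot 86 mm across. Origin on its axis at shelf level, z up. Bore 60 mm, floor at 6 mm; above 66 mm the mouth flares to 72 mm inside, 78 mm outside at the rim, 78 mm high. Holds two ivory pieces (top at 34 mm). Blue line at 62 mm: the top of four pieces. A piece let go level, roughly centred over the mouth drops in flat; fingers need not enter.
- dark_center (a point): Dark red wooden backgammon piece of the same size (44 mm by 14 mm), lying flat on the shelf among the ivory ones; not wanted in this tube. The point is its centre, 7 mm above its underside.
Mind the look-alikes: they are no part of the job. Leave any pink look-alike of the part that bears ivory_b_center alone. Leave any purple look-alike of the part that bears ivory_a_center alone.

How it is judged (in metres and radians):
At the end, for the whole second after the job is handed in: Both ivory pieces lie in the tube on the two already there, as third and fourth of the stack: each within 12 mm of the axis, flat within 10 degrees, within 4 mm of its height, so the top is at the blue line. The dark red piece is within 30 mm of its start (horizontal distance between each of ivory_a_center, ivory_b_center and tube below 0.012 m and (angle between ivory_a_center's own z axis and vertical below 0.17 rad or angle between ivory_a_center's own z axis and vertical above 2.97 rad) and (angle between ivory_b_center's own z axis and vertical below 0.17 rad or angle between ivory_b_center's own z axis and vertical above 2.97 rad) and ((z of ivory_a_center in the frame of tube between 0.037 and 0.045 m and z of ivory_b_center in the frame of tube between 0.051 and 0.059 m) or (z of ivory_b_center in the frame of tube between 0.037 and 0.045 m and z of ivory_a_center in the frame of tube between 0.051 and 0.059 m)) and distance of dark_center from where it was at the start of the episode below 0.03 m); the robot touches nothing.
It fails at once if the dark red piece is moved by more than 30 mm (distance of dark_center from where it was at the start of the episode above 0.03 m).
It also fails if it takes over 58 s, if anything falls off the work surface, if the arm or the gripper's body presses on something with over 40 N, if the wrist force passes 120 N, or if a joint passes its speed limit or range.

## Working session

There is one attempt and no reset: what is moved stays moved. The work goes in short steps, Python scripts to look and compute and a tool call to move; the robot and the scene stay as the last step left them, time stands still between calls to the robot, and variables do not carry over. Pictures are saved under pics/ and viewed, about 8 in all and at most 12, crops included, and the job is handed in when it is done.

Besides the shell and the picture viewer there is one more tool, called by a JSON object that holds its "method" and its "body". step_arm: Moves the arm, as the interface text tells. Its arguments: {"type":"object","properties":{"deltas":{"type":"array"},"newtons":{"type":"number"}},"required":["deltas"]}

```bash
mkdir -p pics; cat > h.py <<'E'
import numpy as np, cv2
from scipy.spatial.transform import Rotation as R
from cell import monitor, read_camera, camera_model, env, regions_of
def pts(cam, depth, uv, m=None):
    m=m or camera_model(cam); uv=np.atleast_2d(uv).astype(float)
    K=np.array([[m['fx'],0,m['cx']],[0,m['fy'],m['cy']],[0,0,1]])
    n=cv2.undistortPoints(uv.reshape(-1,1,2),K,np.array([m['k1'],0,0,0.]))[:,0]
    d=depth[uv[:,1].astype(int),uv[:,0].astype(int)]
    P=np.c_[n*d[:,None],d]
    return (R.from_euler('xyz',m['attitude'],degrees=True).as_matrix()@P.T).T+m['xyz'], d
def save(n,im): cv2.imwrite('pics/'+n,im[:,:,::-1])
E
python3 - <<'E'
from h import *
print(monitor.get_obs())
ims=[]
for c in ('top','scene'):
    im,d=read_camera(c); ims.append(im); m=camera_model(c); print(c,m)
    for t in ('ivory_a_center','tube','dark_center'):
        for r in regions_of(c,t):
            v,u=np.nonzero(r['pixels']); P,dd=pts(c,d,np.c_[u,v]); P=P[dd>0]
            print(t,round(r['p'],2),np.round(r['pixel']),len(u),np.median(P,0).round(4),P.min(0).round(3),P.max(0).round(3),np.median(im[v,u],0))
    save(c+'0.png',im)
E
```

```text
{'time_s': 0.0, 'qpos': array([-65.42393196,  18.44007577,  -4.01507686,  83.17741257,
         1.2946969 ,  78.54039364,  -3.25956236]), 'joint_velocities': array([ 0.09185092, -0.00381932, -0.08719994, -0.04369855, -0.01239949,
        0.06581579, -0.03377401]), 'effort': array([-6.08243022e-05, -4.91285276e+01, -4.03896226e-01, -3.12534428e+01,
       -6.40179100e-02,  4.40077053e-02,  1.73795243e-04]), 'tool_pos': array([0.26179216, 0.59431971, 0.21982794]), 'tool_rot': array([-177.10121837,   89.88720181, -110.86753539]), 'force': array([ 0.57371745, -0.6787368 , -0.07036379]), 'wrist_torque': array([-0.01409019, -0.03174004, -0.00138419]), 'grip_width': 0.08682516536333518}
top {'fx': 372.4868306362603, 'fy': 372.4868306362603, 'cx': 323.474765865852, 'cy': 202.29858288879257, 'k1': -0.0193556319661829, 'xyz': array([0.46555569, 0.03252691, 0.69196151]), 'attitude': array([-174.80306683,   -0.30036085,  -90.77961572])}
ivory_a_center 0.81 [474. 227.] 468 [ 0.4748 -0.2489  0.0142] [ 0.454 -0.271  0.001] [ 0.497 -0.23   0.018] [178.   90.  183.5]
ivory_a_center 0.76 [462. 181.] 4
[... 490 characters left out ...]
3419571, 0.63140542]), 'attitude': array([-1.37911134e+02,  6.12703867e-02,  1.01935438e+02])}
ivory_a_center 0.73 [184. 164.] 366 [ 0.482  -0.2481  0.0147] [ 0.456 -0.275  0.   ] [ 0.498 -0.229  0.019] [219.  103.  212.5]
ivory_a_center 0.61 [174. 200.] 410 [ 0.5706 -0.2296  0.0148] [ 0.545 -0.253  0.001] [ 0.588 -0.211  0.019] [255. 255. 247.]
tube 0.91 [455. 207.] 2720 [0.5098 0.2536 0.0445] [ 0.387  0.21  -0.001] [0.54  0.315 0.081] [233. 198. 170.]
tube 0.32 [178. 201.] 433 [ 0.5689 -0.2287  0.0148] [ 0.544 -0.253  0.001] [ 0.588 -0.211  0.019] [255. 255. 246.]
dark_center 0.93 [293. 242.] 534 [ 6.169e-01 -1.000e-04  1.490e-02] [ 0.579 -0.022 -0.001] [0.634 0.02  0.018] [199.  37.  38.]
```

View pics/top0.png

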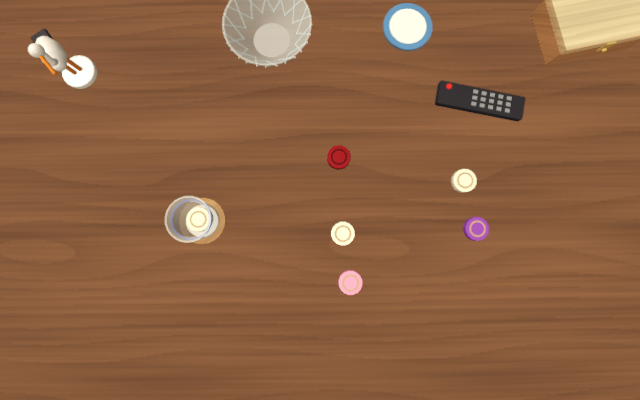

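View pics/scene0.png

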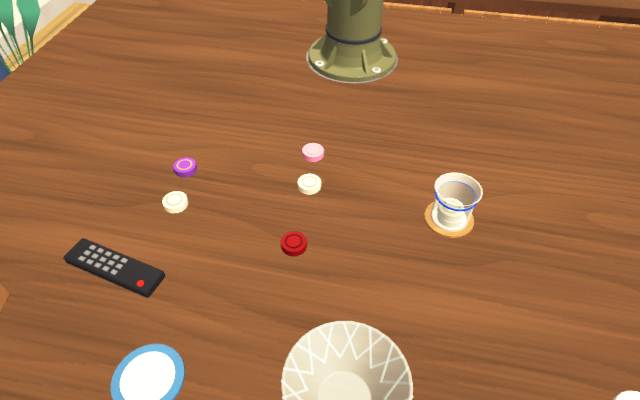

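Top-view candidates:
- Ivory: (464,181) and (343,233). These are my choice.
- Look-alikes: purple (477,229), pink (350,282).
- Leave alone: dark red (338,157), and the ivory piece already in the tube at (199,219).
- Also similar in colour: the white plate at (408,26).

Next I'll measure precisely and check a close crop.

```bash
python3 - <<'E'
from h import *
from scipy.optimize import least_squares
def circ(P):
    f=least_squares(lambda q:np.hypot(P[:,0]-q[0],P[:,1]-q[1])-q[2],[*P[:,:2].mean(0),.03],loss='soft_l1',f_scale=.002); return f.x.round(4)
crops=[]
for c,px in (('top',[(464,181),(343,233),(338,157),(477,229),(350,282)]),('scene',[(175,202),(310,184),(294,243),(185,166),(313,152)])):
    im,d=read_camera(c)
    vv,uu=np.mgrid[0:400,0:640]; P,dd=pts(c,d,np.c_[uu.ravel(),vv.ravel()]); ok=dd>0
    Z=P.reshape(400,640,3)
    for p in px:
        c0=Z[p[1],p[0]]
        s=ok&(np.hypot(P[:,0]-c0[0],P[:,1]-c0[1])<.035)&(P[:,2]>.011)
        Q=P[s]; mm=(Q[:,:2].min(0)+Q[:,:2].max(0))/2
        print(c,p,Q.mean(0).round(4),mm.round(4),np.ptp(Q,axis=0).round(4),len(Q))
    t=ok&(abs(P[:,0]-.49)<.07)&(abs(P[:,1]-.265)<.08)
    Q=P[t]; rim=Q[Q[:,2]>.073]; print('rim',len(rim),circ(rim),rim.mean(0))
    hsv=cv2.cvtColor(im,cv2.COLOR_RGB2HSV).reshape(-1,3)
    f=Q[(Q[:,2]>.003)&(Q[:,2]<.009)]; 
    o=np.linalg.norm; ff=f[np.hypot(f[:,0]-.495,f[:,1]-.255)>.036]
    print('foot',len(ff),circ(ff),ff[:,:2].min(0),ff[:,:2].max(0)); 
    s=Q[(Q[:,2]>.028)&(Q[:,2]<.04)]; print('stack',len(s),np.median(s,0))
    if c=='top':
        a=cv2.resize(im[140:300,310:510],None,fx=3.5,fy=3.5,interpolation=cv2.INTER_CUBIC); save('crop.png',a)
E
```

```text
top (464, 181) [ 0.5647 -0.2322  0.0144] [ 0.5652 -0.2323] [0.0414 0.0419 0.0066] 419
top (343, 233) [ 0.4701 -0.0055  0.0143] [ 0.4699 -0.0057] [0.0417 0.042  0.0066] 448
top (338, 157) [ 6.112e-01 -5.000e-04  1.440e-02] [ 0.6111 -0.0008] [0.0421 0.0427 0.0068] 428
top (477, 229) [ 0.4753 -0.2506  0.0143] [ 0.4756 -0.2515] [0.0421 0.043  0.0066] 432
top (350, 282) [ 0.3819 -0.0178  0.0141] [ 0.3819 -0.0185] [0.0414 0.0418 0.0061] 461
rim 415 [0.4969 0.2528 0.036 ] [0.49775087 0.25753458 0.07665295]
foot 312 [0.4963 0.2551 0.0407] [0.42174997 0.19158985] [0.55775321 0.32122143]
stack 599 [0.49843757 0.25268826 0.03409767]
scene (175, 202) [ 0.5669 -0.2314  0.015 ] [ 0.5653 -0.2319] [0.0434 0.0423 0.0075] 370
scene (310, 184) [ 0.4726 -0.0054  0.0149] [ 0.4714 -0.0056] [0.0437 0.0422 0.0068] 326
scene (294, 243) [ 6.137e-01 -4.000e-04  1.500e-02] [ 0.6112 -0.0008] [0.0452 0.0433 0.0069] 450
scene (185, 166) [ 0.4776 -0.25    0.0151] [ 0.4753 -0.2512] [0.0443 0.0445 0.0079] 301
scene (313, 152) [ 0.3843 -0.0175  0.015 ] [ 0.3817 -0.018 ] [0.0459 0.0426 0.0075] 269
rim 393 [0.4982 0.2537 0.036 ] [0.49022558 0.2557652  0.0770305 ]
foot 445 [0.4952 0.2549 0.0415] [0.42511003 0.18902705] [0.55980006 0.34328797]
stack 404 [0.48909278 0.25441379 0.03473278]
```

View pics/crop.png

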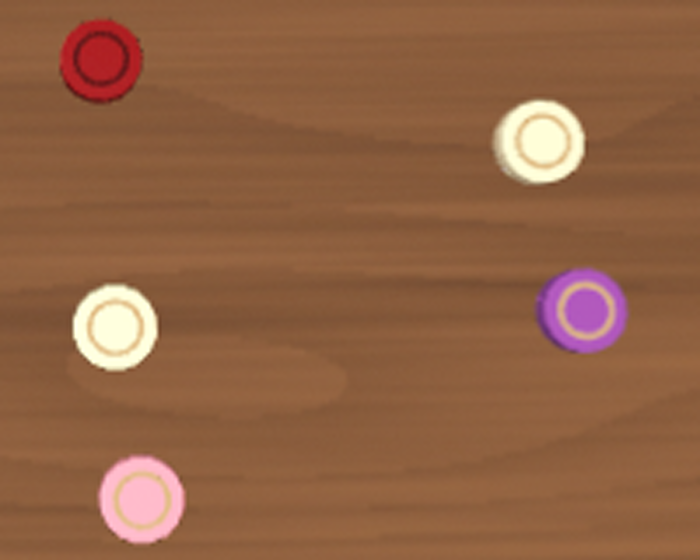

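```bash
cat >> h.py <<'E'
def plan(*targets, jaw=None):
    o=monitor.get_obs(); M=R.from_euler('xyz',o['tool_rot'],degrees=True).as_matrix()
    print('t',o['time_s'],'tcp',o['tool_pos'].round(4),'w',round(o['grip_width'],4),'F',o['force'].round(2),'q',o['qpos'].round(1)); print(M.round(3))
    for t in targets: print(t,'->',(M.T@(np.array(t)-o['tool_pos'])).round(4))
E
python3 -c "
from h import *
plan((.565,-.232,.22),(.4705,-.0056,.22),(.4975,.2535,.22))"
```

```text
t 0.5 tcp [0.262  0.5949 0.2209] w 0.0869 F [0.79 0.31 0.29] q [-65.4  18.4  -4.   83.1   1.3  78.5  -3.3]
[[ 0.    -0.915  0.403]
 [ 0.     0.403  0.915]
 [-1.    -0.     0.   ]]
(0.565, -0.232, 0.22) -> [ 0.0009 -0.6106 -0.6346]
(0.4705, -0.0056, 0.22) -> [ 0.0009 -0.4328 -0.4655]
(0.4975, 0.2535, 0.22) -> [ 0.001  -0.3531 -0.2175]
```

{"method": "step_arm", "body": {"deltas": [[1, 0, -0.433, -0.4655, 0], [1, 0, -0.433, -0.4655, 0], [1, 0, -0.433, -0.4655, 0], [1, 0, -0.433, -0.4655, 0], [1, 0, -0.433, -0.4655, 0], [1, 0, -0.433, -0.4655, 0], [1, 0, -0.433, -0.4655, 0], [1, 0, -0.433, -0.4655, 0], [1, 0.0, -0.433, -0.4655, 0], [1, 0.06, -0.433, -0.4655, 0], [1, 0.1, -0.433, -0.4655, 0], [1, 0.1, -0.433, -0.4655, 0]], "newtons": 12}}

```text
time_s: 2.0
tool_pos: [0.4677, -0.0079, 0.1177]
tool_rot: [128.4, 89.6, -165.7]
force: [0.4, 0.2, 0.8]
grip_width: 0.0871
```

```bash
python3 - <<'E'
from h import *
m=camera_model('wrist'); im,d=read_camera('wrist'); save('w1.png',im)
vv,uu=np.mgrid[0:400,0:640]; P,dd=pts('wrist',d,np.c_[uu.ravel(),vv.ravel()],m)
col=im.reshape(-1,3).astype(int)
s=(dd>0)&(np.hypot(P[:,0]-.4705,P[:,1]+.0056)<.032)&(P[:,2]>.011)&(P[:,2]<.018)
Q=P[s]; print(Q.mean(0),(Q.min(0)+Q.max(0))/2,np.ptp(Q,axis=0),len(Q),np.median(col[s],0))
plan((.4705,-.0056,.022))
E
```

```text
[ 0.46782618 -0.00489617  0.01358675] [ 0.46848748 -0.00508371  0.01350053] [0.04322951 0.04304393 0.00484473] 1621 [247. 247. 242.]
t 2.05 tcp [ 0.4694 -0.0062  0.1198] w 0.0868 F [ 1.1   0.24 -0.02] q [-31.8   0.3  29.7 116.   -0.2  63.9  64. ]
[[-0.003 -0.914  0.405]
 [-0.001  0.405  0.914]
 [-1.     0.003 -0.002]]
(0.4705, -0.0056, 0.022) -> [ 0.0977 -0.001   0.0012]
```

View pics/w1.png

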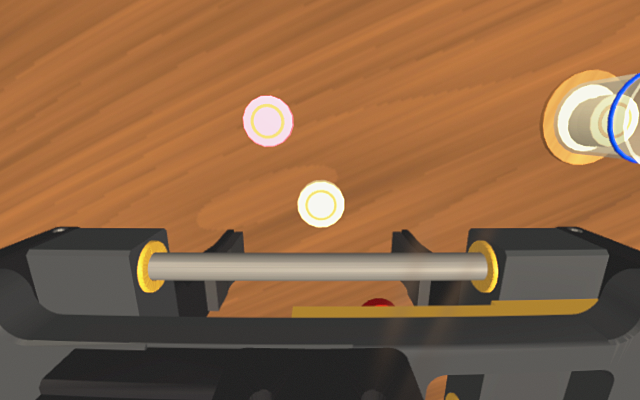

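The wrist view shows the ivory piece at (321,203), between the open fingers, and the pink one at (268,121), clear of them. I'll descend, grip and lift.

{"method": "step_arm", "body": {"deltas": [[1, 0.05, 0, 0.001, 0], [1, 0.085, 0, 0.001, 0], [1, 0.0975, 0, 0.001, 0], [1, 0.0975, 0, 0.001, 0], [-1, 0.0975, 0, 0.001, 0], [-1, 0.0975, 0, 0.001, 0], [-1, 0.0975, 0, 0.001, 0], [-1, 0.0975, 0, 0.001, 0], [-1, 0.0975, 0, 0.001, 0], [-1, 0.0975, 0, 0.001, 0]], "newtons": 12}}

```text
time_s: 3.3
tool_pos: [0.4711, -0.0047, 0.0234]
tool_rot: [33.5, 90.0, 99.7]
force: [-0.0, 0.2, -0.6]
grip_width: 0.0348
```

{"method": "step_arm", "body": {"deltas": [[-1, -0.05, 0, 0, 0], [-1, -0.11, 0, 0, 0], [-1, -0.13, 0, 0, 0], [-1, -0.13, 0, 0, 0]]}}

```text
time_s: 3.8
tool_pos: [0.4723, -0.0045, 0.155]
tool_rot: [-47.4, 89.8, 18.9]
force: [-0.1, 0.5, 0.2]
grip_width: 0.002
```

```bash
python3 - <<'E'
from h import *
plan((.4975,.2535,.15),(.4975,.2535,.102))
E
```

```text
t 3.8 tcp [ 0.4723 -0.0045  0.155 ] w 0.002 F [-0.07  0.52  0.22] q [-33.   -1.9  30.1 113.6   1.   67.9  62.9]
[[ 0.004 -0.915  0.403]
 [ 0.001  0.403  0.915]
 [-1.    -0.003  0.003]]
(0.4975, 0.2535, 0.15) -> [0.0054 0.0809 0.2463]
(0.4975, 0.2535, 0.102) -> [0.0534 0.0811 0.2462]
```

```bash
cat >> h.py <<'E'
def find(cam,c0,zmin=.009,zmax=.02,r=.05):
    m=camera_model(cam); im,d=read_camera(cam)
    vv,uu=np.mgrid[0:400,0:640]; P,dd=pts(cam,d,np.c_[uu.ravel(),vv.ravel()],m)
    col=im.reshape(-1,3).astype(int)
    s=(dd>0)&(np.hypot(P[:,0]-c0[0],P[:,1]-c0[1])<r)&(P[:,2]>zmin)&(P[:,2]<zmax)&(col.min(1)>140)
    Q=P[s]; print(cam,Q.mean(0).round(4),((Q.min(0)+Q.max(0))/2).round(4),np.ptp(Q,axis=0).round(4),len(Q))
    return im
E
python3 - <<'E'
from h import *
save('w2.png',find('wrist',(.4705,-.0056)))
find('top',(.4705,-.0056)); find('scene',(.4705,-.0056))
E
```

```text
wrist [ 0.4678 -0.0047  0.0136] [ 0.4683 -0.0049  0.0134] [0.0432 0.0426 0.0053] 1190h.py:21: RuntimeWarning: Mean of empty slice.
  Q=P[s]; print(cam,Q.mean(0).round(4),((Q.min(0)+Q.max(0))/2).round(4),np.ptp(Q,axis=0).round(4),len(Q))
  ret = um.true_divide(
Traceback (most recent call last):
  File "h.py", line 21, in find
    Q=P[s]; print(cam,Q.mean(0).round(4),((Q.min(0)+Q.max(0))/2).round(4),np.ptp(Q,axis=0).round(4),len(Q))
                                           ~~~~~^^^
ValueError: zero-size array to reduction operation minimum which has no identity
```

View pics/w2.png

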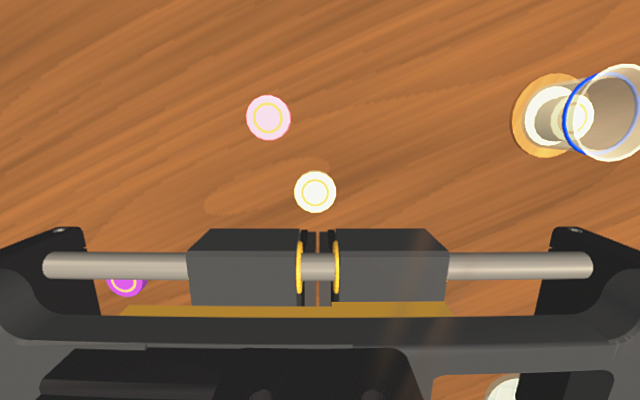

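The piece hasn't moved: the grip closed on nothing, even though the TCP was at 23 mm. I'll check the real fingertip position against the reported TCP with the scene camera.

```bash
python3 - <<'E'
from h import *
im,d=read_camera('scene'); save('s2.png',im)
vv,uu=np.mgrid[0:400,0:640]; P,dd=pts('scene',d,np.c_[uu.ravel(),vv.ravel()])
t=monitor.get_obs()['tool_pos']; print(t)
s=(dd>0)&(np.hypot(P[:,0]-t[0],P[:,1]-t[1])<.07)&(P[:,2]>.03)&(P[:,2]<.3)
Q=P[s]; U=np.c_[uu.ravel(),vv.ravel()][s]
for z in np.arange(.08,.26,.01):
    k=(abs(Q[:,2]-z)<.005)
    if k.any(): print(round(z,3),k.sum(),Q[k].min(0).round(3),Q[k].max(0).round(3))
E
```

```text
[ 0.46998347 -0.00479566  0.15191514]
0.15 1 [ 0.483 -0.004  0.155] [ 0.483 -0.004  0.155]
0.16 81 [ 0.465 -0.017  0.156] [0.485 0.008 0.165]
0.17 82 [ 0.463 -0.016  0.165] [0.484 0.008 0.175]
0.18 84 [ 0.465 -0.018  0.175] [0.485 0.01  0.185]
0.19 92 [ 0.466 -0.02   0.185] [0.486 0.011 0.195]
0.2 105 [ 0.469 -0.021  0.195] [0.487 0.012 0.205]
0.21 11 [ 0.475 -0.023  0.205] [0.486 0.01  0.213]
0.22 11 [0.473 0.021 0.22 ] [0.486 0.027 0.224]
0.23 134 [ 0.458 -0.05   0.228] [0.519 0.039 0.235]
0.24 521 [ 0.452 -0.075  0.235] [0.525 0.047 0.245]
0.25 576 [ 0.455 -0.049  0.245] [0.519 0.04  0.255]
```

View pics/s2.png

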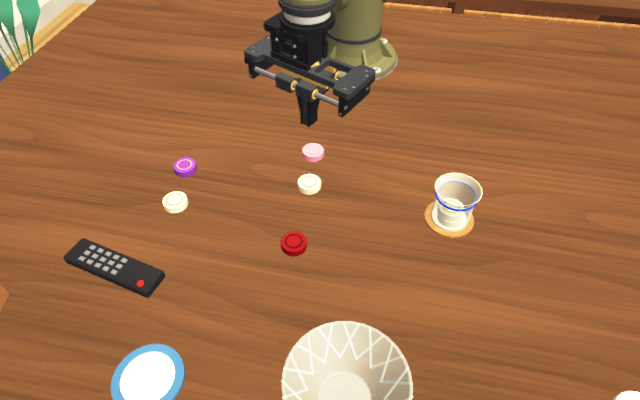

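The scene depth puts the fingertips at z≈0.155 with the reported TCP at 0.152. So the real tips are about 3 mm above the reported TCP, not 19 mm below it, and the jaws closed above the piece. The gripper's body shows the same ~23 mm shift, while sideways it agrees. I'll use tip z = reported z + 3 mm from here.

{"method": "step_arm", "body": {"deltas": [[1, 0, 0, 0, 0], [1, 0, 0, 0, 0], [1, 0, 0, 0, 0], [1, 0.02, 0, 0, 0], [1, 0.05, 0, 0, 0], [1, 0.08, 0, 0, 0], [1, 0.1, 0, 0, 0], [1, 0.12, 0, 0, 0], [1, 0.13, 0, 0, 0], [1, 0.138, 0, 0, 0], [1, 0.138, 0, 0, 0]]}}

```text
time_s: 5.32
tool_pos: [0.471, -0.0047, 0.0153]
tool_rot: [131.9, 90.0, -161.9]
force: [0.4, 0.7, 0.3]
grip_width: 0.0862
```

```bash
python3 - <<'E'
from h import *
im,d=read_camera('scene')
vv,uu=np.mgrid[0:400,0:640]; P,dd=pts('scene',d,np.c_[uu.ravel(),vv.ravel()])
col=im.reshape(-1,3).max(1)
s=(dd>0)&(abs(P[:,0]-.47)<.06)&(abs(P[:,1]+.005)<.08)&(P[:,2]>.004)&(col<90)
for z in np.arange(.005,.06,.005):
    k=s&(abs(P[:,2]-z)<.0025); 
    if k.any(): print(round(z,3),k.sum(),P[k].min(0).round(3),P[k].max(0).round(3))
plan((.4695,-.0053,.002))
E
```

```text
0.02 29 [ 0.448 -0.053  0.018] [0.502 0.046 0.022]
0.025 37 [ 0.447 -0.055  0.023] [0.502 0.047 0.027]
0.03 41 [ 0.446 -0.055  0.028] [0.503 0.047 0.032]
0.035 36 [ 0.445 -0.055  0.033] [0.504 0.045 0.037]
0.04 36 [ 0.444 -0.054  0.038] [0.502 0.045 0.042]
0.045 36 [ 0.446 -0.056  0.043] [0.504 0.046 0.047]
0.05 28 [ 0.447 -0.055  0.048] [0.503 0.046 0.052]
0.055 31 [ 0.45  -0.057  0.053] [0.505 0.043 0.057]
t 5.375 tcp [ 0.4713 -0.0047  0.0157] w 0.0865 F [-0.47 -0.29 -0.43] q [-31.2   9.6  30.6 121.2  -6.3  50.6  69.3]
[[ 0.    -0.915  0.403]
 [ 0.     0.403  0.915]
 [-1.    -0.     0.   ]]
(0.4695, -0.0053, 0.002) -> [ 0.0137  0.0015 -0.0013]
```

{"method": "step_arm", "body": {"deltas": [[1, 0.008, 0.001, -0.001, 0], [1, 0.0145, 0.001, -0.001, 0], [1, 0.0145, 0.001, -0.001, 0], [-1, 0.0145, 0.001, -0.001, 0], [-1, 0.0145, 0.001, -0.001, 0], [-1, 0.0145, 0.001, -0.001, 0], [-1, 0.0145, 0.001, -0.001, 0], [-1, 0.0145, 0.001, -0.001, 0], [-1, 0.0145, 0.001, -0.001, 0], [-1, 0.0145, 0.001, -0.001, 0], [-1, 0.0145, 0.001, -0.001, 0]], "newtons": 12}}

```text
time_s: 6.75
tool_pos: [0.4698, -0.0052, 0.001]
tool_rot: [-28.9, 90.0, 37.3]
force: [-0.1, 0.1, 0.8]
grip_width: 0.0435
```

{"method": "step_arm", "body": {"deltas": [[-1, -0.04, 0, 0, 0], [-1, -0.09, 0, 0, 0], [-1, -0.13, 0, 0, 0], [-1, -0.149, 0.015, 0.05, 0], [-1, -0.149, 0.03, 0.1, 0], [-1, -0.149, 0.047, 0.15, 0], [-1, -0.149, 0.063, 0.2, 0], [-1, -0.149, 0.075, 0.235, 0], [-1, -0.149, 0.079, 0.248, 0], [-1, -0.149, 0.079, 0.248, 0], [-1, -0.149, 0.079, 0.248, 0]]}}

```text
time_s: 8.12
tool_pos: [0.4978, 0.2512, 0.15]
tool_rot: [-158.3, 89.9, -92.3]
force: [-0.4, 0.2, -0.5]
grip_width: 0.0437
```

```bash
python3 - <<'E'
from h import *
im,d=read_camera('scene'); save('s3.png',im[100:300,340:560].repeat(3,0).repeat(3,1))
vv,uu=np.mgrid[0:400,0:640]; P,dd=pts('scene',d,np.c_[uu.ravel(),vv.ravel()])
c=im.reshape(-1,3).astype(int)
s=(dd>0)&(abs(P[:,0]-.4975)<.06)&(abs(P[:,1]-.2535)<.08)&(P[:,2]>.12)&(P[:,2]<.19)
k=s&(c.min(1)>150); print('piece',k.sum(),P[k].min(0).round(3),P[k].max(0).round(3))
k=s&(c.max(1)<90); print('finger',P[k].min(0).round(3))
plan((.4975,.2535,.085))
E
```

```text
piece 507 [0.477 0.23  0.15 ] [0.522 0.273 0.166]
finger [0.485 0.218 0.152]
t 8.175 tcp [0.4978 0.2513 0.1501] w 0.0432 F [-1.51  0.69 -0.81] q [-46.9   9.9  19.3 102.5  -3.5  68.2  39.5]
[[ 0.    -0.914  0.406]
 [-0.001  0.406  0.914]
 [-1.    -0.    -0.001]]
(0.4975, 0.2535, 0.085) -> [0.0651 0.0012 0.0019]
```

View pics/s3.png

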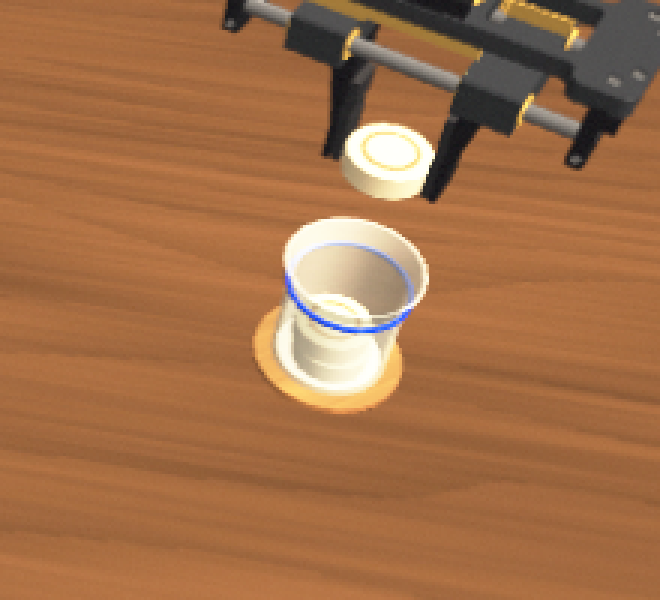

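Gripped level over the mouth; the piece's centre reads about (0.4995, 0.2515) against the tube at (0.498, 0.2535). I'll lower it to just above the rim and release.

{"method": "step_arm", "body": {"deltas": [[-1, 0.03, 0.001, 0.0015, 0], [-1, 0.055, 0.002, 0.0015, 0], [-1, 0.0685, 0.002, 0.0015, 0], [-1, 0.0685, 0.002, 0.0015, 0], [-1, 0.0685, 0.002, 0.0015, 0], [1, 0.0685, 0.002, 0.0015, 0], [1, 0.0685, 0.002, 0.0015, 0], [1, 0.0685, 0.002, 0.0015, 0], [1, 0.0685, 0.002, 0.0015, 0], [1, 0.0685, 0.002, 0.0015, 0], [1, 0.0685, 0.002, 0.0015, 0]]}}

```text
time_s: 9.55
tool_pos: [0.4962, 0.2558, 0.0815]
tool_rot: [-25.7, 90.0, 40.6]
force: [-0.0, 0.2, 0.7]
grip_width: 0.0858
```

{"method": "step_arm", "body": {"deltas": [[1, -0.05, 0, 0, 0], [1, -0.1, 0, 0, 0], [1, -0.1, 0, 0, 0]]}}

```text
time_s: 9.93
tool_pos: [0.4989, 0.2571, 0.1862]
tool_rot: [-31.4, 89.5, 34.8]
force: [0.1, -0.1, -0.4]
grip_width: 0.0868
```

```bash
python3 - <<'E'
from h import *
im=find('scene',(.4975,.2535),.038,.056,.03); save('s4.png',im[130:270,380:540].repeat(4,0).repeat(4,1))
plan((.565,-.232,.17))
E
```

```text
scene [0.4887 0.2568 0.0488] [0.4971 0.2539 0.0471] [0.0582 0.0523 0.016 ] 278
t 9.975 tcp [0.4973 0.2564 0.1835] w 0.0866 F [ 0.37 -0.27 -0.67] q [-47.4   8.5  19.3 100.1  -3.   71.7  38.8]
[[ 0.003 -0.915  0.403]
 [ 0.003  0.403  0.915]
 [-1.    -0.002  0.004]]
(0.565, -0.232, 0.17) -> [ 0.0125 -0.2587 -0.4197]
```

View pics/s4.png

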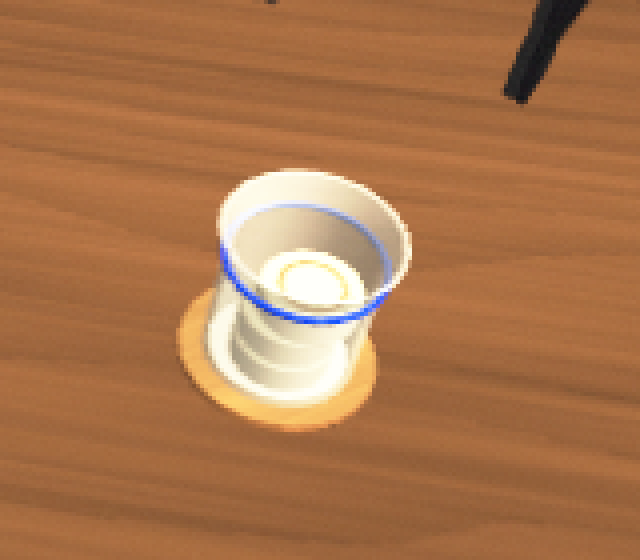

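The third piece lies flat, with its ring visible inside the tube below the blue line. Now the second one.

{"method": "step_arm", "body": {"deltas": [[1, 0, -0.259, -0.42, 0], [1, 0, -0.259, -0.42, 0], [1, 0, -0.259, -0.42, 0], [1, 0, -0.259, -0.42, 0], [1, 0, -0.259, -0.42, 0], [1, 0, -0.259, -0.42, 0], [1, 0, -0.259, -0.42, 0], [1, 0, -0.259, -0.42, 0], [1, 0.04, -0.259, -0.42, 0], [1, 0.09, -0.259, -0.42, 0], [1, 0.12, -0.259, -0.42, 0], [1, 0.12, -0.259, -0.42, 0]]}}

```text
time_s: 11.48
tool_pos: [0.5607, -0.2319, 0.0575]
tool_rot: [101.6, 89.5, 167.8]
force: [0.0, 0.3, 0.7]
grip_width: 0.0874
```

```bash
python3 - <<'E'
from h import *
find('wrist',(.565,-.232),r=.035)
plan((.565,-.232,.001))
E
```

```text
wrist [ 0.5621 -0.232   0.0136] [ 0.5632 -0.2326  0.0125] [0.0434 0.0432 0.0064] 2258
t 11.525 tcp [ 0.5625 -0.2327  0.0599] w 0.0867 F [-0.14  0.28  1.09] q [-10.7  24.2  37.8 100.5 -16.6  61.2  99. ]
[[-0.004 -0.915  0.403]
 [ 0.     0.403  0.915]
 [-1.     0.004 -0.001]]
(0.565, -0.232, 0.001) -> [ 0.0588 -0.0022  0.0017]
```

{"method": "step_arm", "body": {"deltas": [[1, 0.03, -0.001, 0.001, 0], [1, 0.052, -0.001, 0.001, 0], [1, 0.057, -0.001, 0.001, 0], [1, 0.057, -0.001, 0.001, 0], [1, 0.057, -0.001, 0.001, 0]]}}

```text
time_s: 12.15
tool_pos: [0.5661, -0.2329, 0.0056]
tool_rot: [-79.8, 89.9, -13.6]
force: [0.6, -0.3, 0.7]
grip_width: 0.0874
```

Offset from the piece's centre (0.5645, −0.232) is about 1–2 mm. Go 4.5 mm deeper and close.

{"method": "step_arm", "body": {"deltas": [[1, 0.0045, 0.0015, 0, 0], [1, 0.0045, 0.0015, 0, 0], [-1, 0.0045, 0.0015, 0, 0], [-1, 0.0045, 0.0015, 0, 0], [-1, 0.0045, 0.0015, 0, 0], [-1, 0.0045, 0.0015, 0, 0], [-1, 0.0045, 0.0015, 0, 0], [-1, 0.0045, 0.0015, 0, 0], [-1, 0.0045, 0.0015, 0, 0], [-1, 0.0045, 0.0015, 0, 0]]}}

```text
time_s: 13.4
tool_pos: [0.5639, -0.2319, -0.0001]
tool_rot: [-19.4, 90.0, 46.8]
force: [0.7, 0.8, 0.6]
grip_width: 0.0436
```

{"method": "step_arm", "body": {"deltas": [[-1, -0.04, 0, 0, 0], [-1, -0.09, 0, 0, 0], [-1, -0.15, 0, 0, 0], [-1, -0.15, 0, 0, 0]]}}

```text
time_s: 13.9
tool_pos: [0.5671, -0.2337, 0.1555]
tool_rot: [-79.4, 89.4, -13.2]
force: [0.7, -0.5, -0.8]
grip_width: 0.0434
```

```bash
python3 -c "
from h import *
plan((.4975,.254,.15))"
```

```text
t 13.9 tcp [ 0.5671 -0.2337  0.1555] w 0.0434 F [ 0.74 -0.54 -0.82] q [-13.   18.5  40.2  95.4 -12.7  70.2  96.2]
[[ 0.01  -0.915  0.403]
 [-0.002  0.403  0.915]
 [-1.    -0.01   0.002]]
(0.4975, 0.254, 0.15) -> [0.0037 0.2604 0.4182]
```

{"method": "step_arm", "body": {"deltas": [[-1, 0, 0.257, 0.418, 0], [-1, 0, 0.257, 0.418, 0], [-1, 0, 0.257, 0.418, 0], [-1, 0, 0.257, 0.418, 0], [-1, 0, 0.257, 0.418, 0], [-1, 0, 0.257, 0.418, 0], [-1, 0, 0.257, 0.418, 0], [-1, 0, 0.257, 0.418, 0], [-1, 0, 0.257, 0.418, 0], [-1, 0, 0.257, 0.418, 0], [-1, 0, 0.257, 0.418, 0], [-1, 0, 0.257, 0.418, 0]]}}

```text
time_s: 15.4
tool_pos: [0.4976, 0.2528, 0.15]
tool_rot: [-46.2, 90.0, 19.9]
force: [0.2, 0.8, -0.3]
grip_width: 0.0438
```

```bash
python3 - <<'E'
from h import *
find('scene',(.4975,.254),.135,.18,.06)
plan((.4975,.254,.0815))
E
```

```text
scene [0.5042 0.2535 0.1635] [0.5009 0.2528 0.1621] [0.0448 0.0424 0.0208] 542
t 15.45 tcp [0.4975 0.2531 0.15  ] w 0.0435 F [-0.56 -0.58 -0.08] q [-50.2  10.1  22.9 102.5  -4.2  68.2  40. ]
[[ 0.    -0.914  0.405]
 [ 0.     0.405  0.914]
 [-1.    -0.     0.   ]]
(0.4975, 0.254, 0.0815) -> [0.0685 0.0004 0.0008]
```

Piece centre (0.501, 0.253). I'll shift about 2 mm towards the tube axis while lowering, then release and back off.

{"method": "step_arm", "body": {"deltas": [[-1, 0.03, 0.002, 0, 0], [-1, 0.055, 0.002, 0, 0], [-1, 0.0685, 0.002, 0, 0], [-1, 0.0685, 0.002, 0, 0], [-1, 0.0685, 0.002, 0, 0], [1, 0.0685, 0.002, 0, 0], [1, 0.0685, 0.002, 0, 0], [1, 0.0685, 0.002, 0, 0], [1, 0.0685, 0.002, 0, 0], [1, 0.0685, 0.002, 0, 0], [1, 0.0685, 0.002, 0, 0]]}}

```text
time_s: 16.82
tool_pos: [0.4953, 0.255, 0.0815]
tool_rot: [-95.3, 90.0, -29.1]
force: [-0.2, -0.5, 0.5]
grip_width: 0.0861
```

{"method": "step_arm", "body": {"deltas": [[1, -0.05, 0, 0, 0], [1, -0.1, 0, 0, 0], [1, -0.1, -0.06, -0.15, 0], [1, -0.1, -0.06, -0.2, 0], [1, -0.1, -0.06, -0.2, 0], [1, -0.1, -0.06, -0.2, 0], [1, -0.1, -0.06, -0.2, 0], [1, -0.1, -0.06, -0.2, 0], [1, -0.1, -0.06, -0.2, 0]]}}

```text
time_s: 17.95
tool_pos: [0.4698, 0.0498, 0.1813]
tool_rot: [-178.0, 90.0, -111.6]
force: [0.0, 0.1, -1.0]
grip_width: 0.0873
```

```bash
python3 - <<'E'
from h import *
im=find('scene',(.4975,.2535),.055,.066,.024); save('s5.png',im[130:270,380:540].repeat(4,0).repeat(4,1))
for c in ('scene','top'):
    _,d=read_camera(c)
    for r in regions_of(c,'dark_center'):
        v,u=np.nonzero(r['pixels']); P,dd=pts(c,d,np.c_[u,v]); print(c,round(r['p'],2),np.median(P[dd>0],0).round(4))
find('top',(.4975,.2535),.055,.066,.024)
plan()
E
```

```text
scene [0.4981 0.2563 0.0629] [0.497  0.256  0.0625] [0.0421 0.0409 0.0063] 360
scene 0.7 [ 6.185e-01 -3.000e-04  1.470e-02]h.py:21: RuntimeWarning: Mean of empty slice.
  Q=P[s]; print(cam,Q.mean(0).round(4),((Q.min(0)+Q.max(0))/2).round(4),np.ptp(Q,axis=0).round(4),len(Q))
  ret = um.true_divide(
Traceback (most recent call last):
  File "h.py", line 21, in find
    Q=P[s]; print(cam,Q.mean(0).round(4),((Q.min(0)+Q.max(0))/2).round(4),np.ptp(Q,axis=0).round(4),len(Q))
                                           ~~~~~^^^
ValueError: zero-size array to reduction operation minimum which has no identity
```

View pics/s5.png

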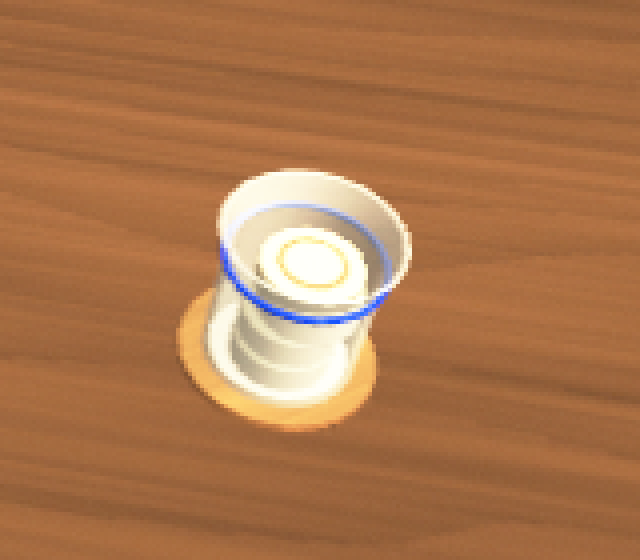

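The fourth piece lies flat at the blue line: its top is at about 62.5–63 mm and its centre about 2.5 mm from the axis. Handing in.

```bash
python3 -c "
from cell import env
print(env.sign_off())"
```

```text
the job is handed in; nothing more can be done
None
```

Both loose ivory pieces are in the clear tube, lying flat on the two already there, and I handed the job in at about 18 s on the robot's clock.

**Last checks:**
- **Top piece:** the scene camera puts it at about 62.5–63 mm, against the blue line at 62 mm, and about 2.5 mm off the tube axis. The final picture shows it flat.
- **Third piece:** it looked flat after its release, and the bore is narrow enough to keep it within 8 mm of the axis.
- **Dark red piece:** it is within about 2 mm of where it started, by the scene camera.
- **Look-alikes and gripper:** I never handled the pink and purple look-alikes. The gripper finished open and well clear of everything.

**What failed or disagreed:**
- **First grasp:** it closed on nothing, above the piece, and did not move it. The scene camera showed the real fingertips about 3 mm above the reported TCP, instead of the 19 mm ahead of it the description gives. I corrected for that, and both later grasps read 43.5 mm, as expected for a 44 mm piece.
- **Final top-camera check:** it returned no reading of the stack, probably because the arm was in the way. The end result therefore rests on the scene camera alone.

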